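Find the unlocked slag-trap plate and push it open

ROBOT

A 7-joint arm with a two-finger parallel gripper is mounted at the origin on the work surface. World frame = base frame: x ahead of the robot, y to its left, z up, the work surface at z = 0. Lengths are in mm, angles in rad, forces in N, time in s.
With the tool pointing down it reaches from about 400 to 750 mm from the base axis. Payload 19.5 kg.
Tool frame: the origin (TCP) lies on the centre line of the jaws, within the pads' length; the fingertips stand 19 mm ahead of it and the grasp point (between the pads) is the TCP; z points along the fingers, y is the line along which they close (so a half turn about z gives the same grasp; the last joint's range is limited). The gripper opens to 85 mm and grips with 20 to 120 N. Pads are 22 mm wide; open, the fingers measure 114 mm over their backs; the gripper's body (76 mm by 85 mm) begins 54 mm behind the grasp point. The pads swing forward as they close: fully open they stand 13 mm farther back than shut.
Start: joints at [-1.319, 0.707, -0.028, 1.485, 0.022, 0.951, -0.075], TCP at [166.502, 550.336, 215.768] pointing down, gripper open.
Joint ranges: [-2.71, 2.71], [-0.32, 2.16], [-1.57, 1.52], [0, 2.45], [-1.46, 4.6], [0, 2.02], [-2.83, 2.83]. Speed limits (rad/s): [1.89, 1.89, 2.57, 2.57, 3.01, 3.01, 3.01].

INTERFACE

Orientations are given as a rotation vector (axis times angle).
In Python, from workcell import sensors, eyes, job gives the robot as it stands.
- The arm moves only by the shell command python3 -m inch 'ROWS' [OPENING] [FORCE]. ROWS is text: rows parted by semicolons, each of 4 numbers parted by spaces: the shift along the tool's x, y, z in m, then the turn about the tool's z in degrees. A call has 1 to 20 rows; each row shifts and turns the commanded pose from where the row before left it, along the tool's axes as they then stand; what a row does not reach is not made up. A row lasts 1/10 s, in which the tool goes at most 50 mm and 8.59 degrees, less where a joint would pass 70% of its speed; a pose out of reach is approached as far as the arm can. A call with a gripper value outside its range is refused whole. OPENING is the opening in per cent of the stroke, from 0 (shut) to 100 (fully open), set as the call begins (- or left out, the last holds). The fingers move at their own pace and stop on an object; FORCE is the grip in N (left out, the last holds). Time passes only in rows, so rows that do not move let the fingers close. It gives the time, the measured TCP pose, the force, the opening and the grip force at its end, in the units of the state.
- sensors.state(): the state, without advancing time (a new reading comes with each control period).
- eyes.grab_frame(name): name is "scene" or "top"; returns (picture, depth): 400x640x3 uint8, red, green, blue; 400x640 float32, mm along the optical axis (not along the pixel's ray), 0 where there is no reading.
- eyes.camera_params(name): a dict with "vfov" (degrees; the focal length in pixels is half the picture's height over the tangent of half this angle, whatever the lens; pixels are square), "cx", "cy" (the principal point, pixels), "position" and "orientation" of the camera in the world. Camera axes: x right, y down, z forward; pixel columns grow to the right and rows downward; lengths in mm; the calibration is good to about 2 mm. A picture is of the moment at which its call begins. camera_params takes no time and is no camera call.
- job.hand_in(): hands the job in; it is judged then, once.
The state is a dict: "clock": time; "joints": joint angles; "qd": joint speeds; "joint_efforts": joint torques, N m; "eef_pos": TCP position; "eef_rot": TCP orientation; "wrist_force": force on the tool from outside, world axes, zero at the start; "torque": the same for the moment, N m; "width": finger opening in mm; "grip_force": force on a finger pad.
Only numpy, scipy, OpenCV 4.12 (cv2) and the standard library are available. Lean on these libraries where they do the work, as an engineer would, in place of code of your own. Each camera call takes 0.05 s, during which the arm holds its last target. There are 200 camera calls.

TASK

One of the four steel cover plates on the slag-trap box has been left unlocked. With the fingertips, press on the half of each plate nearest the robot until you find the one that rocks, then push that half down until the plate is fully open and take the hand away so that it stays open. Do not pick up or shift the test piece, magnet, hammer or brush lying around it.

Things in the scene. Friction and masses are not known exactly. Their poses are not given: they have to be found in the camera images.
- trap: Fixed grey steel slag-trap box on the bench, 290 mm deep (x), 474 wide (y), 110 high. Four identical cover plates lie side by side in its top, centres at y = +165, +55, -55, -165 mm; along its far side (x = +83 to +180 mm) is a flat deck. Origin on the bench below the middle of the row of plates; x points away from the robot, z up. May be turned by up to 0.2 rad.
- plate1_press (a point): Point on the top face of cover plate 1, the leftmost (+y side): on its centre line, 50 mm on the robot's side of its pivot. Axes of the plate: x along its length (away from the robot when shut), z out of its top face. Bare tread-steel plate 160 mm long (x), 90 wide, 6 thick; when shut its top is 110 mm above the bench, level with the frame, with 3 to 5 mm gaps round it.
- plate1 (a joint): Tilt of plate 1 about its pivot (along y, across its middle, 3 mm below its top). 0 = shut; grows as the half nearer the robot goes down and the far half rises; stop at 0.75 rad = fully open. Three plates are propped below and give under 0.05; one, different each time, turns at about 4 N on the press point and stays where left. The far half cannot go down. Under the free near half: 60 mm free.
- plate2_press (a point): Point on the top face of cover plate 2, second from the left: on its centre line, 50 mm on the robot's side of its pivot. Axes of the plate: x along its length (away from the robot when shut), z out of its top face. Bare tread-steel plate 160 mm long (x), 90 wide, 6 thick; when shut its top is 110 mm above the bench, level with the frame, with 3 to 5 mm gaps round it.
- plate2 (a joint): Tilt of plate 2 about its pivot (along y, across its middle, 3 mm below its top). 0 = shut; grows as the half nearer the robot goes down and the far half rises; stop at 0.75 rad = fully open. Three plates are propped below and give under 0.05; one, different each time, turns at about 4 N on the press point and stays where left. The far half cannot go down. Under the free near half: 60 mm free.
- plate3_press (a point): Point on the top face of cover plate 3, third from the left: on its centre line, 50 mm on the robot's side of its pivot. Axes of the plate: x along its length (away from the robot when shut), z out of its top face. Bare tread-steel plate 160 mm long (x), 90 wide, 6 thick; when shut its top is 110 mm above the bench, level with the frame, with 3 to 5 mm gaps round it.
- plate3 (a joint): Tilt of plate 3 about its pivot (along y, across its middle, 3 mm below its top). 0 = shut; grows as the half nearer the robot goes down and the far half rises; stop at 0.75 rad = fully open. Three plates are propped below and give under 0.05; one, different each time, turns at about 4 N on the press point and stays where left. The far half cannot go down. Under the free near half: 60 mm free.
- plate4_press (a point): Point on the top face of cover plate 4, the rightmost (-y side): on its centre line, 50 mm on the robot's side of its pivot. Axes of the plate: x along its length (away from the robot when shut), z out of its top face. Bare tread-steel plate 160 mm long (x), 90 wide, 6 thick; when shut its top is 110 mm above the bench, level with the frame, with 3 to 5 mm gaps round it.
- plate4 (a joint): Tilt of plate 4 about its pivot (along y, across its middle, 3 mm below its top). 0 = shut; grows as the half nearer the robot goes down and the far half rises; stop at 0.75 rad = fully open. Three plates are propped below and give under 0.05; one, different each time, turns at about 4 N on the press point and stays where left. The far half cannot go down. Under the free near half: 60 mm free.
- coupon: Loose bystander: steel weld-test piece 60 x 90 x 12 mm lying on the far deck of the box; origin at the centre of its underside.
- magnet: Loose bystander: red and steel welding magnet, about 50 x 85 x 16 mm, lying on the far deck; origin at the centre of its underside.
- hammer: Loose bystander: hammer lying on the bench to the right (-y) of the box; origin on its underside, handle to its -x.
- brush: Loose bystander: hand brush lying on the bench to the left (+y) of the box; origin on its underside, handle to its -x.

How it is judged (in metres and radians):
At the end, for the whole second after the job is handed in: The unlocked plate is tilted open by more than 0.6 rad (its stop is at 0.75) and at rest; the other three are shut (under 0.1 rad) (((value of joint plate1 above 0.6 rad and velocity of joint plate1 between -0.05 and 0.05 rad/s and value of joint each of plate2, plate3, plate4 below 0.1 rad) or (value of joint plate2 above 0.6 rad and velocity of joint plate2 between -0.05 and 0.05 rad/s and value of joint each of plate1, plate3, plate4 below 0.1 rad) or (value of joint plate3 above 0.6 rad and velocity of joint plate3 between -0.05 and 0.05 rad/s and value of joint each of plate1, plate2, plate4 below 0.1 rad) or (value of joint plate4 above 0.6 rad and velocity of joint plate4 between -0.05 and 0.05 rad/s and value of joint each of plate1, plate2, plate3 below 0.1 rad))); the robot touches nothing.
It fails at once if a bystander (test piece, magnet, hammer or brush) was shifted by more than 20 mm or lifted (distance of any of coupon, magnet, hammer, brush from where it was at the start of the episode above 0.02 m).
It also fails if it takes over 45 s, if anything falls off the work surface, if the arm or the gripper's body presses on something with over 40 N, if the wrist force passes 120 N, or if a joint passes its speed limit or range.

## Working session

There is one attempt and no reset: what is moved stays moved. The work goes in short steps, Python scripts to look and compute and a shell command to move; the robot and the scene stay as the last step left them, time stands still between calls to the robot, and variables do not carry over. Pictures are saved under pics/ and viewed, at most 10 in all, crops included, and the job is handed in when it is done.

```bash
mkdir -p pics; cat > h.py <<'E'
import numpy as np,cv2
from scipy.spatial.transform import Rotation as R
from workcell import sensors,eyes,job
def cloud(n,save=None):
    p,d=eyes.grab_frame(n);c=eyes.camera_params(n)
    if save: cv2.imwrite(save,p[:,:,::-1])
    f=200/np.tan(np.radians(c["vfov"])/2)
    v,u=np.mgrid[:400,:640]
    P=np.stack([(u-c["cx"])/f*d,(v-c["cy"])/f*d,d],-1)
    o=np.array(c["orientation"],float)
    M=o if o.shape==(3,3) else R.from_rotvec(o).as_matrix()
    return p,d,P@M.T+np.array(c["position"])
E
python3 - <<'E'
from h import *
p,d,W=cloud("top","pics/top.png");np.save("top.npy",W)
print(eyes.camera_params("top"));s=sensors.state();print(s)
E
```

```text
{'vfov': 42.80694375149915, 'cx': 311.1366341887917, 'cy': 209.92345420713403, 'position': array([ 330.46806978,    2.73935572, 1529.81688074]), 'orientation': array([-2.13107053,  2.10622912, -0.17907839])}
{'clock': 0.05, 'joints': array([-1.31872595,  0.70707006, -0.0276511 ,  1.48498331,  0.02200728,
        0.95091357, -0.07553926]), 'qd': array([ 0.00055835, -0.00117489, -0.00014147, -0.00287884,  0.00055331,
        0.00045937,  0.00190003]), 'joint_efforts': array([ 4.11140165e-03, -8.85269451e+01,  1.23935200e+00, -2.36749971e+01,
        1.71362038e-02,  5.28054443e-03, -7.22755726e-05]), 'eef_pos': array([166.4056224 , 550.10536365, 215.34978021]), 'eef_rot': array([-4.59789916e-01, -3.10762349e+00,  1.66948014e-03]), 'wrist_force': array([-0.07260167, -0.05990505,  0.31665464]), 'torque': array([ 0.02803391,  0.02577433, -0.0174836 ]), 'grip_force': 0.0, 'width': 85.48610104705489}
```

View pics/top.png

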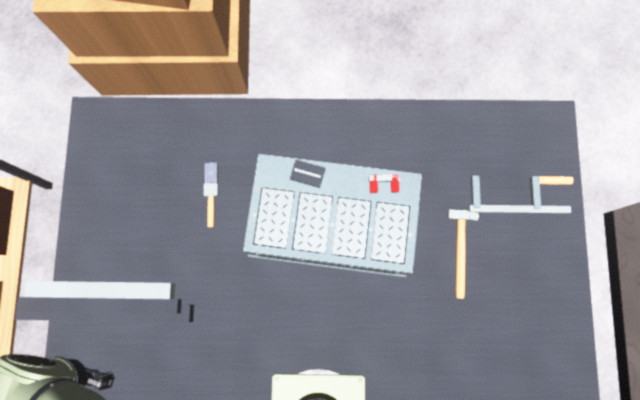

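The top view shows the box with plates 1–4 centred at about (274,218), (313,223), (352,227) and (391,232). The coupon is at (308,173), the magnet at (384,184), the brush at (211,195) and the hammer at (461,250).

```bash
python3 - <<'E'
from h import *
W=np.load("top.npy")
for u,v in [(274,218),(313,223),(352,227),(391,232)]: print(W[v-2:v+3,u-2:u+3].reshape(-1,3).mean(0).round(1))
# box top mask: z 95..125
m=((abs(W[...,2]-110)<9)&(W[...,0]>250)&(W[...,0]<850)&(abs(W[...,1])<400)).astype(np.uint8)
n,l,st,_=cv2.connectedComponentsWithStats(m);k=1+st[1:,4].argmax()
P=W[l==k];r=cv2.minAreaRect(P[:,:2].astype(np.float32));b=cv2.boxPoints(r);print(r,b,np.median(P[:,2]))
# corners -> far-side dir
yaw=np.radians(r[2]);yaw=(yaw+np.pi/4)%(np.pi/2)-np.pi/4
c=np.array(r[0]);X=np.array([np.cos(yaw),np.sin(yaw)]);Y=np.array([-X[1],X[0]])
o=c-X*(180-145)
print("yaw",yaw,"origin",o)
s=sensors.state();T=R.from_rotvec(s["eef_rot"]).as_matrix();print(T.round(3))
for i,y in enumerate([165,55,-55,-165]):
    q=o-50*X+y*Y;print(i+1,q.round(1),"centre",(o+y*Y).round(1),"delta tool",(T.T@(np.r_[q,130]-s["eef_pos"])).round(1))
E
```

```text
[569.2 130.  110.8]
[538.3  18.7 223.5]
[546.  -90.  109.9]
[ 533.1 -199.2  109.5]
((590.7021484375, -38.01356506347656), (475.4640808105469, 286.7672119140625), 83.07952117919922) [[ 419.71844 -256.73703]
 [ 704.3964  -291.2901 ]
 [ 761.68585  180.7099 ]
 [ 477.00787  215.26297]] 110.49567878967468
yaw -0.1207851412375085 origin [555.95714658 -33.79635678]
[[-0.957  0.29  -0.   ]
 [ 0.29   0.957 -0.001]
 [-0.    -0.001 -1.   ]]
1 [526.2 136. ] centre [575.8 130. ] delta tool [-464.3 -292.1   85.7]
2 [512.9  26.8] centre [562.6  20.8] delta tool [-483.2 -400.4   85.8]
3 [499.7 -82.4] centre [549.3 -88.4] delta tool [-502.2 -508.8   85.9]
4 [ 486.4 -191.6] centre [ 536.1 -197.6] delta tool [-521.1 -617.1   86. ]
```

```bash
python3 -m inch '-0.0232 -0.0146 0 0;-0.0232 -0.0146 0 0;-0.0232 -0.0146 0 0;-0.0232 -0.0146 0 0;-0.0232 -0.0146 0 0;-0.0232 -0.0146 0 0;-0.0232 -0.0146 0 0;-0.0232 -0.0146 0 0;-0.0232 -0.0146 0 0;-0.0232 -0.0146 0 0;-0.0232 -0.0146 0 0;-0.0232 -0.0146 0 0;-0.0232 -0.0146 0 0;-0.0232 -0.0146 0 0;-0.0232 -0.0146 0 0;-0.0232 -0.0146 0 0;-0.0232 -0.0146 0 0;-0.0232 -0.0146 0 0;-0.0232 -0.0146 0 0;-0.0232 -0.0146 0 0' 0 40
python3 -m inch '0 0 0.02 -5;0 0 0.02 -5;0 0 0.02 0;0 0 0.01 0;0 0 0 0;0 0 0 0'
```

```text
clock: 2.05
eef_pos: [526.5, 135.5, 215.5]
eef_rot: [-0.46, -3.107, 0.001]
wrist_force: [-1.1, 0.4, 0.9]
width: -0.1
grip_force: 0.0
clock: 2.65
eef_pos: [526.3, 136.6, 146.3]
eef_rot: [0.188, 3.136, -0.0]
wrist_force: [0.2, 0.3, 1.0]
width: -0.1
grip_force: 0.0
```

```bash
python3 -m inch '0 0 0.005 0;0 0 0.005 0;0 0 0.004 0;0 0 0.002 0;0 0 0.001 0;0 0 0.001 0;0 0 0 0'; python3 -m inch '0 0 0.001 0;0 0 0.001 0;0 0 0.001 0;0 0 0 0'
```

```text
clock: 3.35
eef_pos: [526.1, 136.5, 127.8]
eef_rot: [-0.187, -3.136, 0.0]
wrist_force: [-0.3, -0.2, 0.7]
width: 0.1
grip_force: 0.0
clock: 3.75
eef_pos: [526.0, 136.5, 124.7]
eef_rot: [-0.187, -3.136, 0.0]
wrist_force: [-0.3, -0.0, 0.1]
width: -0.1
grip_force: 0.0
```

```bash
python3 -m inch '0 0 0.001 0;0 0 0.001 0;0 0 0 0'; python3 -m inch '0 0 0.001 0;0 0 0.001 0;0 0 0 0'; python3 - <<'E'
from h import *
p,d,W=cloud("scene","pics/s1.png")
E
```

```text
clock: 4.05
eef_pos: [526.0, 136.4, 122.7]
eef_rot: [-0.187, -3.136, 0.0]
wrist_force: [0.8, -0.9, -0.5]
width: 0.1
grip_force: 0.0
clock: 4.35
eef_pos: [526.0, 136.4, 120.7]
eef_rot: [-0.187, -3.136, 0.0]
wrist_force: [0.1, 0.6, -0.3]
width: -0.3
grip_force: 0.0
```

View pics/s1.png

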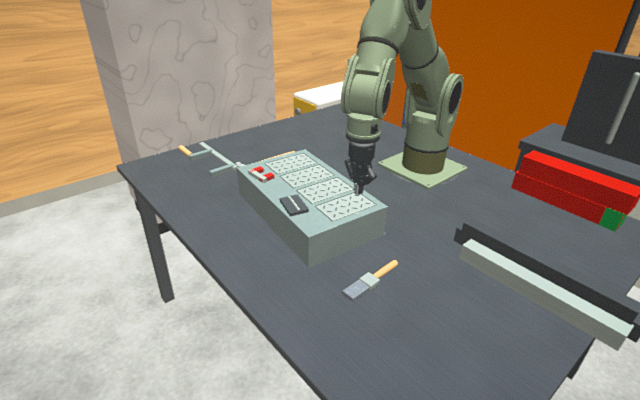

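The scene view shows the closed fingertips at about (358,190) over the near half of plate 1. I can't tell by eye whether the plate has tilted, so I'll check its depth.

```bash
python3 - <<'E'
from h import *
o=np.array([555.96,-33.8]);y=-.1208;X=np.array([np.cos(y),np.sin(y)]);Y=np.array([-X[1],X[0]])
for n in("scene","top"):
    p,d,W=cloud(n)
    a=(W[...,:2]-o)@X;b=(W[...,:2]-o)@Y
    if n=="scene": cv2.imwrite("pics/s2.png",cv2.resize(p[140:240,280:420,::-1],None,fx=5,fy=5,interpolation=2))
    for i,yc in enumerate([165,55,-55,-165]):
        m=(abs(b-yc)<38)&(abs(W[...,2]-115)<60)
        print(n,i+1,[ (int(k.sum()),np.median(W[...,2][k]).round(1)) for lo,hi in[(-80,-60),(-30,-10),(10,30),(50,75),(90,170)] for k in[m&(a>lo)&(a<hi)]])
E
```

```text
scene 1 [(79, np.float64(110.5)), (84, np.float64(110.4)), (89, np.float64(110.4)), (131, np.float64(110.6)), (476, np.float64(110.9))]
scene 2 [(71, np.float64(110.6)), (70, np.float64(110.8)), (77, np.float64(110.7)), (108, np.float64(110.7)), (292, np.float64(121.3))]
scene 3 [(54, np.float64(110.7)), (61, np.float64(110.8)), (62, np.float64(111.0)), (88, np.float64(110.6)), (329, np.float64(111.0))]
scene 4 [(49, np.float64(111.4)), (52, np.float64(111.0)), (56, np.float64(111.1)), (71, np.float64(110.7)), (206, np.float64(113.3))]
top 1 [(0, np.float64(nan)), (0, np.float64(nan)), (18, np.float64(110.5)), (104, np.float64(110.6)), (679, np.float64(111.2))]
top 2 [(150, np.float64(110.4)), (185, np.float64(110.8)), (185, np.float64(110.6)), (229, np.float64(111.1)), (727, np.float64(117.1))]
top 3 [(195, np.float64(110.0)), (190, np.float64(110.4)), (188, np.float64(110.3)), (231, np.float64(110.7)), (733, np.float64(110.6))]
top 4 [(199, np.float64(110.2)), (189, np.float64(110.6)), (194, np.float64(110.4)), (235, np.float64(110.2)), (732, np.float64(111.9))]
  return _methods._mean(a, axis=axis, dtype=dtype,
  ret = ret.dtype.type(ret / rcount)
```

View pics/s2.png

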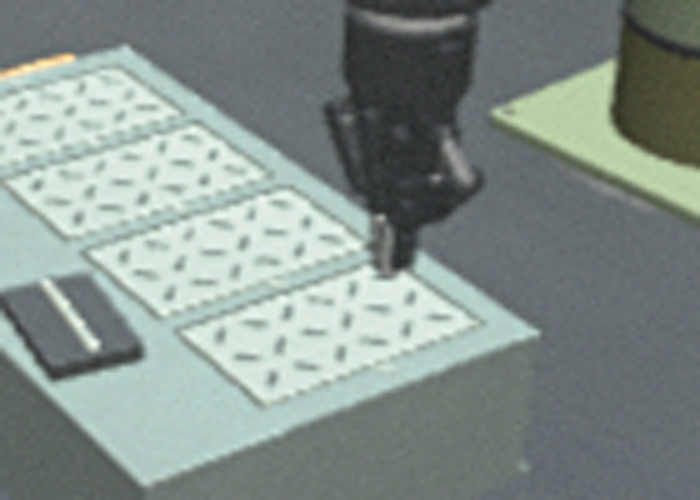

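The crop shows plate 1 still shut, and the fingertips at about (390,272) look to be just above it. The tips must sit nearer the TCP than 19 mm when shut, so I'll keep going down slowly.

```bash
for i in 1 2 3; do :; done; python3 -m inch '0 0 0.001 0;0 0 0.001 0;0 0 0 0'; python3 -m inch '0 0 0.001 0;0 0 0.001 0;0 0 0 0';  python3 -m inch '0 0 0.001 0;0 0 0.001 0;0 0 0 0'
```

```text
clock: 4.8
eef_pos: [526.0, 136.4, 118.6]
eef_rot: [-0.187, -3.136, 0.0]
wrist_force: [-0.3, 0.7, 0.0]
width: 0.1
grip_force: 0.0
clock: 5.1
eef_pos: [526.0, 136.4, 116.7]
eef_rot: [-0.187, -3.136, 0.0]
wrist_force: [1.5, -0.5, 0.3]
width: -0.0
grip_force: 0.0
clock: 5.4
eef_pos: [526.0, 136.4, 114.7]
eef_rot: [-0.187, -3.136, 0.0]
wrist_force: [0.3, 0.6, 0.1]
width: -0.3
grip_force: 0.0
```

```bash
python3 - <<'E'
from h import *
o=np.array([555.96,-33.8]);y=-.1208;X=np.array([np.cos(y),np.sin(y)]);Y=np.array([-X[1],X[0]])
p,d,W=cloud("scene")
print(sensors.state()["eef_pos"])
a=(W[...,:2]-o)@X;b=(W[...,:2]-o)@Y
for v in range(176,204,2): print(v,[(int(a[v,u]),int(b[v,u]),int(W[v,u,2])) for u in range(346,372,4)])
cv2.imwrite("pics/s3.png",cv2.resize(p[150:220,310:410,::-1],None,fx=7,fy=7,interpolation=2))
E
```

```text
[526.03624333 136.4352288  114.74256534]
176 [(-235, -133, 2), (-36, 137, 188), (-33, 159, 199), (-32, 179, 209), (-40, 187, 210), (-62, 180, 201), (-46, 215, 222)]
178 [(-106, 30, 109), (-37, 136, 180), (-36, 157, 191), (-32, 180, 203), (-46, 181, 199), (-38, 208, 214), (-36, 227, 224)]
180 [(-97, 42, 110), (-109, 49, 110), (-37, 156, 183), (-33, 179, 195), (-54, 172, 186), (-39, 208, 207), (-39, 224, 215)]
182 [(-91, 51, 108), (-101, 59, 109), (-34, 160, 179), (-36, 176, 186), (-49, 179, 183), (-35, 212, 204), (-48, 215, 201)]
184 [(-81, 63, 110), (-93, 69, 109), (-36, 158, 170), (-37, 176, 179), (-36, 195, 189), (-36, 212, 197), (-278, -36, 0)]
186 [(-73, 74, 110), (-81, 85, 113), (-42, 152, 159), (-40, 173, 169), (-36, 195, 182), (-253, -30, 1), (-266, -22, 2)]
188 [(-65, 85, 110), (-76, 91, 110), (-43, 151, 150), (-41, 173, 162), (-54, 175, 159), (-253, -29, -5), (-257, -11, 1)]
190 [(-60, 92, 108), (-70, 99, 108), (-41, 154, 146), (-40, 174, 156), (-50, 181, 157), (-234, -7, 2), (-251, -3, -1)]
192 [(-52, 103, 109), (-62, 110, 109), (-39, 157, 141), (-43, 172, 147), (-53, 178, 147), (-104, 139, 110), (-242, 7, -1)]
194 [(-46, 110, 107), (-55, 119, 109), (-37, 160, 136), (-43, 173, 141), (-54, 178, 139), (-95, 150, 112), (-109, 153, 108)]
196 [(-36, 123, 109), (-46, 131, 111), (-60, 134, 107), (-46, 170, 131), (-77, 153, 112), (-88, 159, 111), (-99, 165, 111)]
198 [(-29, 132, 109), (-38, 142, 111), (-53, 142, 107), (-62, 151, 108), (-70, 162, 111), (-80, 168, 111), (-93, 173, 110)]
200 [(-21, 144, 111), (-29, 153, 113), (-38, 161, 114), (-54, 161, 109), (-64, 168, 109), (-75, 175, 110), (-87, 180, 108)]
202 [(-15, 152, 110), (-27, 157, 108), (-36, 165, 110), (-46, 171, 110), (-58, 176, 108), (-66, 185, 110), (-78, 191, 110)]
```

View pics/s3.png

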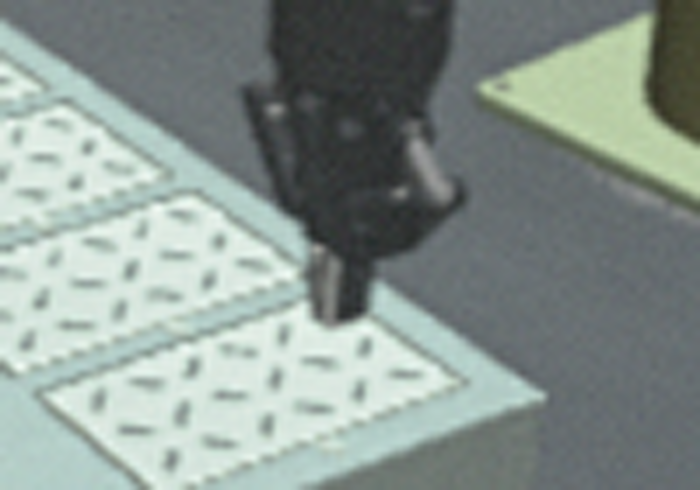

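The crop and depth put the fingertips at z≈130, about 18 mm above the plate at the right xy, while the TCP reads 115. I'll trust contact and go down.

```bash
python3 -m inch '0 0 0.003 0;0 0 0.003 0;0 0 0.003 0;0 0 0 0'; python3 -m inch '0 0 0.0015 0;0 0 0.0015 0;0 0 0 0';  python3 -m inch '0 0 0.001 0;0 0 0.001 0;0 0 0 0'
```

```text
clock: 5.85
eef_pos: [525.9, 136.4, 105.3]
eef_rot: [-0.187, -3.135, 0.0]
wrist_force: [-0.5, 0.0, -0.0]
width: -0.3
grip_force: 0.0
clock: 6.15
eef_pos: [526.0, 136.4, 102.6]
eef_rot: [-0.187, -3.136, 0.0]
wrist_force: [0.3, 0.3, 0.3]
width: -0.2
grip_force: 0.0
clock: 6.45
eef_pos: [526.0, 136.5, 100.7]
eef_rot: [-0.187, -3.136, 0.0]
wrist_force: [-0.4, -0.2, -0.3]
width: 0.1
grip_force: 0.0
```

```bash
python3 -m inch '0 0 0.001 0;0 0 0.001 0;0 0 0 0'; python3 -m inch '0 0 0.001 0;0 0 0.001 0;0 0 0 0'; python3 - <<'E'
from h import *
o=np.array([555.96,-33.8]);y=-.1208;X=np.array([np.cos(y),np.sin(y)]);Y=np.array([-X[1],X[0]])
p,d,W=cloud("scene")
print(sensors.state()["eef_pos"],sensors.state()["joints"])
a=(W[...,:2]-o)@X;b=(W[...,:2]-o)@Y
for v in range(186,208,2): print(v,[(int(a[v,u]),int(b[v,u]),int(W[v,u,2])) for u in range(350,366,4)])
E
```

```text
clock: 6.75
eef_pos: [526.0, 136.5, 98.7]
eef_rot: [-0.187, -3.136, 0.0]
wrist_force: [-0.1, -0.9, -0.9]
width: -0.2
grip_force: 0.0
clock: 7.05
eef_pos: [526.0, 136.4, 96.7]
eef_rot: [-0.187, -3.136, 0.0]
wrist_force: [-0.2, -0.4, -0.5]
width: -0.4
grip_force: 0.0
[526.02489625 136.44922319  96.74225949] [-0.24060101  0.83059069 -0.13649925  1.73249582  0.18146464  0.59095655
  0.96730068]
186 [(-85, 80, 109), (-37, 157, 163), (-37, 177, 172), (-57, 171, 163)]
188 [(-76, 92, 111), (-37, 158, 156), (-38, 176, 165), (-38, 194, 174)]
190 [(-69, 101, 110), (-44, 151, 144), (-39, 175, 157), (-36, 197, 169)]
192 [(-62, 110, 109), (-39, 158, 141), (-43, 172, 147), (-39, 195, 160)]
194 [(-53, 122, 111), (-36, 162, 137), (-45, 170, 138), (-52, 180, 141)]
196 [(-44, 133, 112), (-39, 158, 127), (-44, 171, 132), (-55, 178, 132)]
198 [(-40, 139, 109), (-38, 161, 121), (-40, 177, 129), (-54, 179, 126)]
200 [(-32, 149, 110), (-44, 155, 109), (-40, 178, 123), (-63, 170, 111)]
202 [(-27, 157, 108), (-37, 164, 109), (-46, 172, 110), (-56, 179, 111)]
204 [(-19, 166, 109), (-29, 174, 110), (-41, 179, 108), (-48, 188, 111)]
206 [(-11, 177, 111), (-20, 185, 112), (-31, 191, 111), (-43, 195, 109)]
```

```bash
python3 -m inch '0 0 0.001 0;0 0 0.001 0;0 0 0 0'; python3 -m inch '0 0 0.001 0;0 0 0.001 0;0 0 0 0';python3 -m inch '0 0 0.001 0;0 0 0.001 0;0 0 0 0'
```

```text
clock: 7.4
eef_pos: [526.0, 136.5, 94.7]
eef_rot: [-0.187, -3.136, 0.0]
wrist_force: [-0.7, 0.6, 0.4]
width: 0.2
grip_force: 0.0
clock: 7.7
eef_pos: [526.1, 136.5, 94.2]
eef_rot: [0.187, 3.135, 0.0]
wrist_force: [-8.3, -2.2, 33.1]
width: 0.1
grip_force: 16.3
clock: 8.0
eef_pos: [526.3, 136.6, 94.0]
eef_rot: [0.187, 3.134, 0.0]
wrist_force: [-19.1, -5.3, 72.6]
width: 0.2
grip_force: 36.5
```

Plate 1 is locked: it gave 73 N with no movement, and contact was at TCP z≈94.5. On to plate 2.

```bash
python3 -m inch '0 0 -0.005 0;0 0 -0.01 0;0 -0.02 0 0;0 -0.03 0 0;0 -0.03 0 0;0 -0.02 0 0;0 -0.01 0 0;0 0 0.005 0;0 0 0.003 0;0 0 0 0'; python3 -m inch '0 0 0.001 0;0 0 0.001 0;0 0 0.001 0;0 0 0 0';python3 -m inch '0 0 0.001 0;0 0 0.001 0;0 0 0 0'
```

```text
clock: 9.0
eef_pos: [512.8, 28.5, 97.3]
eef_rot: [-0.185, -3.135, -0.001]
wrist_force: [0.3, -0.0, -0.4]
width: -0.3
grip_force: 0.0
clock: 9.4
eef_pos: [513.0, 27.4, 94.7]
eef_rot: [-0.187, -3.136, 0.0]
wrist_force: [0.2, 0.1, -0.2]
width: 0.2
grip_force: 0.0
clock: 9.7
eef_pos: [512.9, 27.3, 92.8]
eef_rot: [-0.187, -3.136, 0.0]
wrist_force: [-0.7, 1.1, 3.2]
width: 0.3
grip_force: 1.4
```

```bash
python3 -m inch '0 0 0.001 0;0 0 0.001 0;0 0 0 0';python3 -m inch '0 0 0.001 0;0 0 0.001 0;0 0 0 0'
```

```text
clock: 10.0
eef_pos: [512.9, 27.3, 90.8]
eef_rot: [-0.187, -3.136, 0.0]
wrist_force: [-1.6, 1.0, 2.5]
width: 0.0
grip_force: 1.5
clock: 10.3
eef_pos: [513.0, 27.3, 88.8]
eef_rot: [-0.187, -3.136, 0.0]
wrist_force: [-0.5, 1.6, 2.6]
width: 0.2
grip_force: 1.5
```

Plate 2 gives at about 3 N, so it is the unlocked one. I'll push it down.

```bash
python3 -m inch '0 0 0.003 0;0 0 0.003 0;0 0 0.003 0;0 0 0.003 0;0 0 0.003 0;0 0 0.003 0;0 0 0.003 0;0 0 0 0'; python3 -m inch '0 0 0.002 0;0 0 0.002 0;0 0 0 0';python3 -m inch '0 0 0.0015 0;0 0 0.0015 0;0 0 0 0'
```

```text
clock: 11.1
eef_pos: [513.1, 27.2, 67.6]
eef_rot: [0.187, 3.136, -0.0]
wrist_force: [0.0, -1.2, 0.1]
width: -0.2
grip_force: 0.0
clock: 11.4
eef_pos: [513.0, 27.2, 63.7]
eef_rot: [-0.187, -3.136, 0.0]
wrist_force: [-0.6, 0.5, 1.1]
width: 0.1
grip_force: 0.1
clock: 11.7
eef_pos: [513.1, 27.2, 61.5]
eef_rot: [0.187, 3.135, -0.0]
wrist_force: [-3.8, -0.3, 20.1]
width: -0.1
grip_force: 8.7
```

```bash
cat > t.py <<'E'
from h import *
o=np.array([555.96,-33.8]);y=-.1208;X=np.array([np.cos(y),np.sin(y)]);Y=np.array([-X[1],X[0]])
for n in("scene","top"):
    p,d,W=cloud(n)
    a=(W[...,:2]-o)@X;b=(W[...,:2]-o)@Y
    for yc in[165,55,-55,-165]:
        m=(abs(b-yc)<30)&(a>12)&(a<55)&(abs(W[...,2]-135)<40)
        if m.sum()>20: print(n,yc,m.sum(),np.polyfit(a[m],W[...,2][m],1).round(3))
E
python3 t.py;python3 -m inch '0 0 0.001 0;0 0 0 0'
```

```text
scene 165 160 [7.00000e-03 1.10508e+02]
scene 55 34 [  0.812 119.93 ]
scene -55 111 [1.20000e-02 1.10424e+02]
scene -165 92 [-2.00000e-02  1.11697e+02]
top 165 262 [3.70000e-02 1.09671e+02]
top -55 319 [1.00000e-02 1.10304e+02]
top -165 320 [1.00000e-03 1.10608e+02]
clock: 12.0
eef_pos: [513.2, 27.2, 61.2]
eef_rot: [0.187, 3.135, -0.0]
wrist_force: [-8.5, 0.6, 38.6]
width: -0.6
grip_force: 16.9
```

At the hard stop. I'll retract straight up and back, then check.

```bash
python3 -m inch '0 0 -0.002 0;0 0 -0.005 0;0 0 -0.01 0;0 0 -0.015 0;0 0 -0.02 0;0 0 -0.02 0;0.005 0 -0.02 0;0.01 0 -0.02 0;0.01 0 -0.02 0;0.01 0 -0.01 0;0.01 0 0 0;0 0 0 0;0 0 0 0;0 0 0 0'; python3 - <<'E'
exec(open("t.py").read());cv2.imwrite("pics/top2.png",p[:,:,::-1])
p,d,W=cloud("scene","pics/s5.png")
E
```

```text
clock: 13.4
eef_pos: [468.6, 32.5, 201.5]
eef_rot: [-0.187, -3.136, 0.0]
wrist_force: [-0.9, 0.2, 0.4]
width: -0.3
grip_force: 0.0
scene 165 159 [8.00000e-03 1.10604e+02]
scene 55 36 [  0.789 120.903]
scene -55 105 [8.00000e-03 1.10582e+02]
scene -165 94 [-1.20000e-02  1.11392e+02]
top 165 310 [-4.00000e-03  1.10695e+02]
top 55 82 [  0.88  116.244]
top -55 318 [-3.00000e-03  1.10782e+02]
top -165 316 [-1.00000e-02  1.11027e+02]
```

View pics/s5.png

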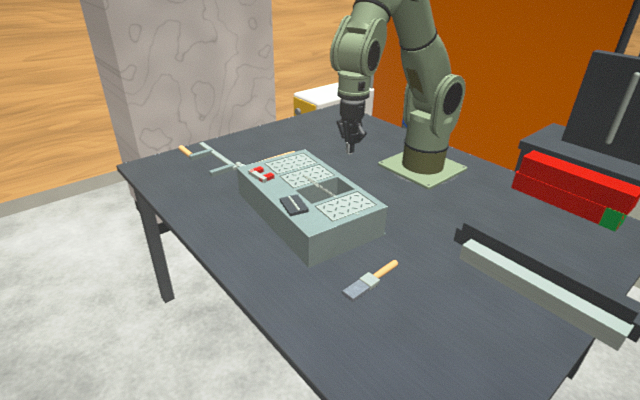

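Plate 2 stands open at (328,187), with a slope of about 0.72 rad. The other three are flat, the bystanders have not moved, and the hand is clear at (350,140).

```bash
python3 -c "from workcell import job;print(job.hand_in())"
```

```text
the job is handed in; nothing more can be done
None
```

Plate 2 was the unlocked one: I pushed it to its stop (about 0.7 rad by camera depth), it stayed open with the hand clear, the other three plates measured shut, and I handed the job in with no verdict shown.

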